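# Lock the drain tray's cover with its spring clips and tip-test it

## Robot

A 6-joint arm with a two-finger parallel gripper is mounted at the origin on a cart in front of the work surface, level with it; the furniture and walls round the work are solid. World frame = base frame: x ahead of the robot, y to its left, z up, the work surface at z = 0. Lengths are in m, angles in rad, forces in N, time in s.
With the tool pointing down it reaches from about 0.35 to 0.85 m from the base axis. Payload 8.1 kg.
Tool frame: the origin (TCP) lies at the very end of the fingers, on their centre line; the grasp point (between the pads) lies ctrl.grip_depth behind it (ctrl.grip_depth is the distance from the TCP to the grasp point, in m); z points along the fingers, y is the line along which they close (so a half turn about z gives the same grasp; the last joint's range is limited). The gripper opens to 85 mm and grips with 20 to 120 N. Pads are 22 mm wide; open, the fingers measure 114 mm over their backs; the gripper's body (76 mm by 85 mm) begins 54 mm behind the grasp point. The pads swing forward as they close: fully open they stand 13 mm farther back than shut.
Start: joints at [-1.36, 0.13, 1.488, -0, 1.523, -0.085], TCP at [0.175, -0.574, 0.231] pointing down, gripper open.
Joint ranges: [-2.96, 2.96], [-0.89, 2.26], [0.02, 2.5], [-1.34, 4.48], [0, 2.73], [-2.66, 2.66]. Speed limits (rad/s): [2.39, 2.39, 2.79, 3.14, 3.14, 3.14].

## Interface

Orientations are given as [roll, pitch, yaw] about the fixed x, y, z axes, in that order (R = Rz(yaw) Ry(pitch) Rx(roll)).
In Python, from rig import ctrl gives the robot as it stands. The module is installed in compiled form; this text tells all that it offers.
- The arm moves only by the tool move_arm, never from a script. Its argument "commands" is a list of rows, each an object with "hand": the opening, from -1 (shut) to 1 (fully open); "linear": the shift along the world's x, y, z normalised to -1 to 1, where 1 is 30 cm, a list of three; "spin": the turn about the world's z normalised to -1 to 1, where 1 is 45 degrees. In form: [{"hand": hand, "linear": [x, y, z], "spin": spin}, ...]. A call has exactly 8 rows; each row is the pose to reach, as a shift and turn from the pose commanded when the call began; what a row does not reach only later rows make up. A row lasts 1/8 s, in which the tool goes at most 62.5 mm and 10.7 degrees, less where a joint would pass 70% of its speed; a pose out of reach is approached as far as the arm can. A call with a number of a shift or a turn outside -1 to 1 is refused whole. A call with a gripper value outside its range is refused whole. The fingers move at their own pace and stop on an object; "newtons" is the grip in N (left out, the last holds). Time passes only in rows, so rows that repeat a pose let the fingers close, or fill a call up. It gives the time, the measured TCP pose, the force, the opening and the grip force at its end, in the units of the state.
- ctrl.sense(): the state, without advancing time (a new reading comes with each control period).
- ctrl.capture(name): name is "scene" or "top" or "wrist"; returns the picture (480x640x3 uint8, red, green, blue); there is no depth.
- ctrl.get_calibration(name): a dict with "camera_matrix" (3x3 intrinsics, pixels), "k1" (the pictures are not rectified: a ray, as slopes to the right and down, at radius r is drawn at 1 + k1 r^2 times it, then the intrinsics apply), "R" (3x3) and "t" (3): a world point X has camera coordinates R X + t. Camera axes: x right, y down, z forward; pixel columns grow to the right and rows downward; lengths in m; the calibration is good to about 2 mm. A picture is of the moment at which its call begins: read the wrist's pose just before it. get_calibration takes no time and is no camera call; for the wrist camera it gives the pose at the moment of the call.
- ctrl.hand_in(): hands the job in; it is judged then, once.
The state is a dict: "clock": time; "joint_positions": joint angles; "qd": joint speeds; "tau": joint torques, N m; "tcp_pos": TCP position; "tcp_rot": TCP orientation; "ft_force": force on the tool from outside, world axes, zero at the start; "moment": the same for the moment, N m; "grip_width": opening from 0.0 (shut) to 1.0 (fully open); "finger_force": force on a finger pad.
Only numpy, scipy, OpenCV 4.12 (cv2) and the standard library are available. Lean on these libraries where they do the work, as an engineer would, in place of code of your own. Each camera call takes 0.05 s, during which the arm holds its last target. There are 200 camera calls.

## Task

Drag the flat steel cover of the drain tray towards you by its rubber pad until it stops against the landing, then fit every loose forked clip that lies on the bench: hold it flat on the landing with its mouth towards a free stud (any stud, one clip each) and push it sideways into the stud's groove until it clicks fully home. Then lift the bar at the rear until the tray is tipped to about 20 degrees, keep it there for a second, and lower it back to level with cover and clips still home. Leave the bottle, the carton and the beaker standing where they are.

Things in the scene. Friction and masses are not known exactly. Their poses are not given: they have to be found in the camera images.
- tray (a joint): tilt of the aluminium drain tray about its hinge, rad: 0 = level, resting on its base; grows as its rear (the side away from the robot, with the round bar) is lifted; stop at 0.50. The hinge does not hold: a damper lets the tray sink back to level within a second when let go. Lifting at the bar takes 5 to 12 N.
- hinge_line (a point): middle of the hinge axis, low under the tray's front edge, 20 mm above the bench; fixed. Its axes are the tray's when level: x away from the robot, from hinge to bar (heading differs by start), y left along the hinge, z up. Tray 199 mm wide, about 200 deep; its base is fixed to the bench.
- lift_bar (a point): middle of the round steel bar, 14 mm thick, 183 mm long along the tray's y, that spans the tray's rear between two posts; lift here to tip the tray. Tray level: bar axis 74 mm above the bench, 25 mm above the cover below it, 175 mm behind and 54 mm above the hinge axis; it moves on a circle about the hinge.
- cover_pad (a point): centre of the top of the black rubber pad (90 mm in y, 40 in x, flush within 1 mm) on the loose flat steel cover, 180 (y) x 123 (x) x 8 mm, 0.25 kg, top 49 mm above the bench. It slides along the tray's x on ledges between rails with 1.5 mm play, with no edge to grip; slots in its front edge pass round the studs. Pressed with 5 to 10 N, the pad holds a finger and drags the cover along.
- cover_home (a point): fixed to the tray: where cover_pad is when the cover's front edge meets the landing's rear face, which stops it (the cover starts 22 to 38 mm beyond, away from the robot). Axes as the tray's: x away from the robot.
- landing (a point): middle of the landing, the flat aluminium ledge in front of the studs on which clips slide; 50 mm above the bench (1 mm above the cover), 199 mm wide, 50 mm deep in x, 43 mm in front of the stud axes (towards the robot). A clip let go before its prongs are round a neck tips off the front. Axes as the tray's.
- stud_left (a point): left (+y) one of the tray's three upright steel studs, 58 mm apart: point on its axis 3.5 mm above the landing, where the centre of a seated clip's seat lies. Axes as the tray's; clips are pushed along +x. The groove is a 16 mm thick neck, 13 mm high, beginning level with the landing; above it a 30 mm head, 10 mm high, its top 73 mm above the bench.
- stud_middle (a point): middle one of the tray's three upright steel studs, 58 mm apart: point on its axis 3.5 mm above the landing, where the centre of a seated clip's seat lies. Axes as the tray's; clips are pushed along +x. The groove is a 16 mm thick neck, 13 mm high, beginning level with the landing; above it a 30 mm head, 10 mm high, its top 73 mm above the bench.
- stud_right (a point): right (-y) one of the tray's three upright steel studs, 58 mm apart: point on its axis 3.5 mm above the landing, where the centre of a seated clip's seat lies. Axes as the tray's; clips are pushed along +x. The groove is a 16 mm thick neck, 13 mm high, beginning level with the landing; above it a 30 mm head, 10 mm high, its top 73 mm above the bench.
- clip_1_tab (a point): centre of the upright grip tab of a loose forked steel clip (0.09 kg; may be absent): tab 10 mm thick (along x), 36 mm wide (y), top 43 mm above the clip's underside, this point 26 mm above it. Clip flat, 7 mm thick, 118 mm long, 52 mm over the prongs; starts flat on the bench, tab up. x points from the tab to the open mouth of the fork.
- clip_1_seat (a point): centre of the round seat in the same clip's fork, 76 mm from the tab along x, 3.5 mm above the underside. Sprung prongs reach 36 mm beyond it; the mouth, 36 mm wide, narrows to two nibs that spring apart and click behind the neck (push of 10 to 16 N). Seated, the seat's centre is within 2 mm of the neck's axis; before the click, some 15 mm short.
- clip_2_tab (a point): centre of the upright grip tab of a loose forked steel clip (0.09 kg; may be absent): tab 10 mm thick (along x), 36 mm wide (y), top 43 mm above the clip's underside, this point 26 mm above it. Clip flat, 7 mm thick, 118 mm long, 52 mm over the prongs; starts flat on the bench, tab up. x points from the tab to the open mouth of the fork.
- clip_2_seat (a point): centre of the round seat in the same clip's fork, 76 mm from the tab along x, 3.5 mm above the underside. Sprung prongs reach 36 mm beyond it; the mouth, 36 mm wide, narrows to two nibs that spring apart and click behind the neck (push of 10 to 16 N). Seated, the seat's centre is within 2 mm of the neck's axis; before the click, some 15 mm short.
- clip_3_tab (a point): centre of the upright grip tab of a loose forked steel clip (0.09 kg; may be absent): tab 10 mm thick (along x), 36 mm wide (y), top 43 mm above the clip's underside, this point 26 mm above it. Clip flat, 7 mm thick, 118 mm long, 52 mm over the prongs; starts flat on the bench, tab up. x points from the tab to the open mouth of the fork.
- clip_3_seat (a point): centre of the round seat in the same clip's fork, 76 mm from the tab along x, 3.5 mm above the underside. Sprung prongs reach 36 mm beyond it; the mouth, 36 mm wide, narrows to two nibs that spring apart and click behind the neck (push of 10 to 16 N). Seated, the seat's centre is within 2 mm of the neck's axis; before the click, some 15 mm short.
- amber_mid (a point): bystander: amber screw-cap bottle, 60 mm across, 122 mm tall, its middle (61 mm up); stands on the bench
- filters_mid (a point): bystander: white carton of filters 70 x 100 x 45 mm, its middle; stands on the bench
- beaker_mid (a point): bystander: small clear beaker, 45 mm across, 56 mm tall, its middle (28 mm up); stands on the bench

How it is judged:
By the outcome, as a careful person would: the job done as asked, in the order asked, and still so for the second after the job is handed in, with the robot touching nothing.
Of clip_1, clip_2, clip_3 only 2 to 3 are there at a start; the rules pass over those that are not, and their reading is None.
At some moment in a run one of clip_1, clip_2, clip_3 may be knocked a few centimetres aside while the robot is not near it.
Once in a run the grip may slacken for a moment while it holds something.
It also fails if it takes over 210 s, if anything falls off the work surface, if the arm or the gripper's body presses on something with over 40 N, if the wrist force passes 120 N, or if a joint passes its speed limit or range.

## Working session

There is one attempt and no reset: what is moved stays moved. The work goes in short steps, Python scripts to look and compute and a tool call to move; the robot and the scene stay as the last step left them, time stands still between calls to the robot, and variables do not carry over. Pictures are saved under pics/ and viewed, at most 14 in all, crops included, and the job is handed in when it is done.

Besides the shell and the picture viewer there is one more tool, called in YAML: its name, and indented under it one key for each argument. move_arm: Moves the arm, as the interface text tells. Scaled input: -1 to 1 covers 30 cm each way for a shift and 45 degrees each way for a turn. Its arguments: {"type":"object","properties":{"commands":{"type":"array","items":{"type":"object","properties":{"hand":{"type":"number"},"linear":{"type":"array","items":{"type":"number"}},"spin":{"type":"number"}}}},"newtons":{"type":"number"}},"required":["commands"]}

```bash
mkdir -p pics; python3 - <<'E'
from rig import ctrl
import cv2,numpy as np
s=ctrl.sense();print(s['clock'],s['tcp_pos'],s['tcp_rot'],s['grip_width'],ctrl.grip_depth)
for n in('scene','top'):
    c=ctrl.get_calibration(n);print(n,c)
    cv2.imwrite(f'pics/{n}0.png',ctrl.capture(n)[:,:,::-1])
E
```

```text
0.0 [ 0.17482421 -0.57338372  0.23023393] [-3.13973254e+00 -1.70320831e-04  2.95813161e-01] 0.9967428508502658 0.0187
scene {'camera_matrix': array([[568.83413461,   0.        , 318.09057652],
       [  0.        , 568.83413461, 231.75479422],
       [  0.        ,   0.        ,   1.        ]]), 'k1': -0.012853970957727981, 'R': array([[ 0.82131545, -0.57043857,  0.00638444],
       [-0.27437448, -0.40480597, -0.8722676 ],
       [ 0.50015955,  0.71465513, -0.48898718]]), 't': array([-0.4083624 ,  0.22002711,  1.63530337])}
top {'camera_matrix': array([[483.91954067,   0.        , 320.59232972],
       [  0.        , 483.91954067, 240.51759303],
       [  0.        ,   0.        ,   1.        ]]), 'k1': -0.07510232988709499, 'R': array([[ 0.03067008, -0.99952679,  0.00235321],
       [-0.9931672 , -0.03073999, -0.11257871],
       [ 0.11259778,  0.00111567, -0.99364002]]), 't': array([0.00210364, 0.52727917, 1.4309821 ])}
```

View pics/top0.png

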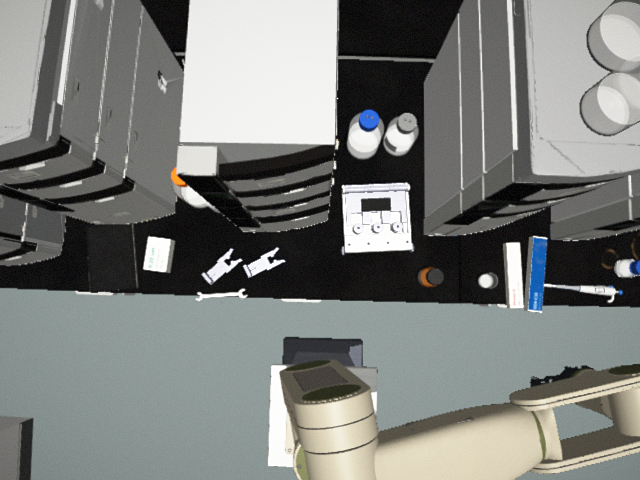

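View pics/scene0.png

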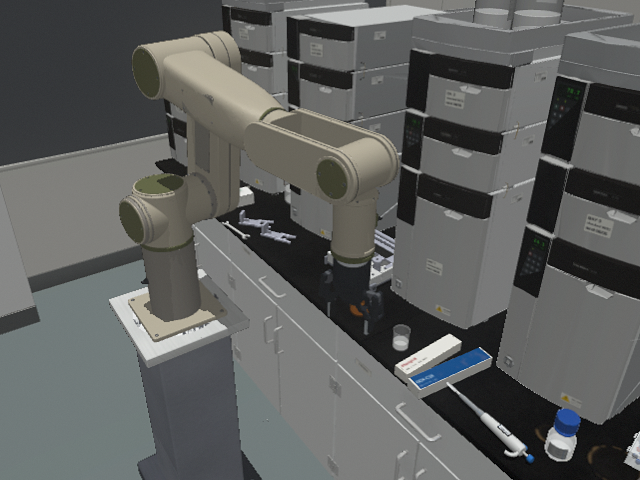

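The top view shows two clips at about (222,265) and (265,262), and the tray at (376,217). The cover's black pad is at (376,205) and the studs at about (357..396,229). The bottle is at (430,276), the beaker at (487,281) and the carton at (158,254).

```bash
cat > h.py <<'E'
from rig import ctrl
import cv2,numpy as np
def ray(c,px):
    K=c['camera_matrix'];px=np.atleast_2d(np.float64(px))
    d=cv2.undistortPoints(px[:,None],K,np.array([c['k1'],0,0,0.]))[:,0]
    d=np.c_[d,np.ones(len(d))]@c['R']
    return -c['R'].T@c['t'],d
def onplane(c,px,z):
    o,d=ray(c,px);return o+d*((z-o[2])/d[:,2])[:,None]
def proj(c,P):
    return cv2.projectPoints(np.atleast_2d(np.float64(P)),cv2.Rodrigues(c['R'])[0],c['t'],c['camera_matrix'],np.array([c['k1'],0,0,0.]))[0][:,0]
E
python3 - <<'E'
from h import *
im=cv2.imread('pics/top0.png');c=ctrl.get_calibration('top')
a=cv2.resize(im[165:305,190:430],None,fx=3.3,fy=3.3,interpolation=cv2.INTER_CUBIC)
cv2.imwrite('pics/crop0.png',a)
print(onplane(c,[[158,254],[430,276],[487,281],[222,265],[265,262],[376,217]],0.0).round(3))
g=cv2.cvtColor(im,cv2.COLOR_BGR2GRAY)
m=(g>110).astype(np.uint8)
n,l,st,ce=cv2.connectedComponentsWithStats(m)
for i in range(1,n):
    if 40<st[i,4]<8000 and 180<ce[i,1]<300 and 130<ce[i,0]<500: print(st[i],ce[i].round(1),cv2.minAreaRect(np.argwhere(l==i)[:,::-1].astype(np.float32)))
E
```

```text
[[ 0.473  0.52   0.   ]
 [ 0.431 -0.321  0.   ]
 [ 0.421 -0.498  0.   ]
 [ 0.445  0.319  0.   ]
 [ 0.459  0.187  0.   ]
 [ 0.609 -0.151  0.   ]]
[254 177  33  12 187] [271.  182.3] ((270.16217041015625, 182.4729766845703), (8.219949722290039, 31.72900390625), 80.53767395019531)
[ 342  182   72   73 4225] [376.2 218.7] ((376.1047058105469, 217.90847778320312), (69.23893737792969, 71.19361114501953), 87.51044464111328)
[282 188  25   8  79] [294.5 191.1] ((293.941162109375, 191.26470947265625), (3.8805696964263916, 24.981168746948242), 75.96376037597656)
[274 202  35  14 124] [290.3 208.7] ((291.0, 209.0), (5.692100524902344, 36.049964904785156), 71.56505584716797)
[291 216  19   7  47] [300.1 218.6] ((300.1470642089844, 219.08824157714844), (3.152963399887085, 18.675243377685547), 75.96376037597656)
[143 236  32  37 914] [158.2 254.1] ((158.2890167236328, 254.12136840820312), (27.218236923217773, 33.908756256103516), 8.746162414550781)
[243 247  42  31 476] [262.  263.6] ((263.10003662109375, 262.70001220703125), (16.54690170288086, 39.80200958251953), 63.43495178222656)
[202 248  41  37 473] [220.3 267.6] ((221.3144073486328, 267.1121520996094), (16.94344139099121, 40.333919525146484), 48.23970413208008)
[479 274  14  14 167] [485.5 280.5] ((485.5, 280.5), (13.0, 13.0), 90.0)
```

View pics/crop0.png

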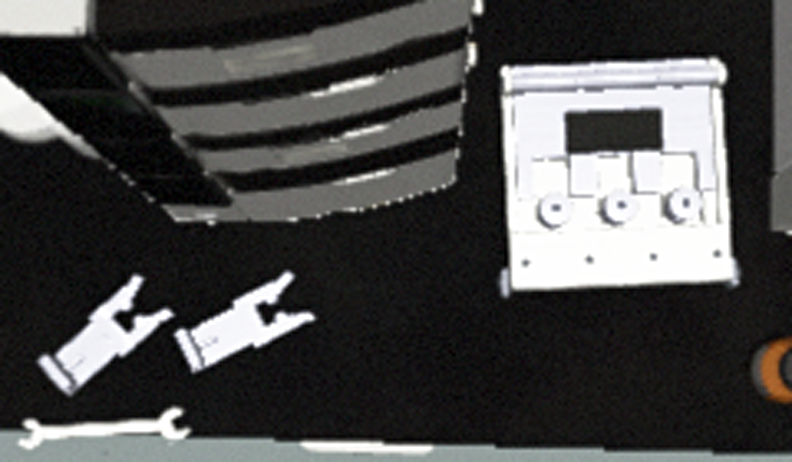

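The crop shows the stud heads at about (553,210), (620,208), (685,205) and the pad corners at (566,111)-(663,150). The bar runs from (503,78) to (724,73). The clip tabs are at (57,375) and (190,352), with their mouths to the upper right.

```bash
python3 - <<'E'
from h import *
c=ctrl.get_calibration('top')
f=lambda p,z:onplane(c,(np.array(p)+.5)/3.3-.5+[190,165],z)
S=f([[553,210],[620,208],[685,205]],.073);print('studs',S.round(4))
d=S[0]-S[2];print('yaw',np.arctan2(-d[0],d[1]),np.linalg.norm(d))
b=f([[503,78],[724,73]],.074);d=b[0]-b[1];print('bar',b.round(4),np.arctan2(-d[0],d[1]))
p=f([[566,111],[661,108],[663,150],[568,153]],.049);print('pad',p.mean(0),p.round(4))
for t,s in (([57,375],[125,315]),([190,352],[268,312])):
    T=f(t,.043)[0];Q=f(s,.007)[0];d=Q-T;print('clip',T,Q,np.hypot(*d[:2]),np.arctan2(d[1],d[0]))
w=ctrl.get_calibration('wrist');s=ctrl.sense()
print(w['camera_matrix'],w['k1'],-w['R'].T@w['t']-s['tcp_pos'],w['R'])
E
```

```text
studs [[ 0.5616 -0.0882  0.073 ]
 [ 0.5652 -0.1479  0.073 ]
 [ 0.5698 -0.206   0.073 ]]
yaw 0.06959581196722248 0.11810961462190321
bar [[ 0.6798 -0.0406  0.074 ]
 [ 0.691  -0.2398  0.074 ]] 0.05615921425580958
pad [ 0.63991911 -0.14459093  0.049     ] [[ 0.6565 -0.0999  0.049 ]
 [ 0.6622 -0.1868  0.049 ]
 [ 0.6233 -0.1891  0.049 ]
 [ 0.6177 -0.1025  0.049 ]]
clip [0.40189138 0.35307928 0.043     ] [0.46045143 0.30110334 0.007     ] 0.0782992802222474 -0.7259031152716791
clip [0.42655076 0.23363133 0.043     ] [0.46744897 0.16843859 0.007     ] 0.07695945553696297 -1.0105139370566902
[[359.66271828   0.         319.46925896]
 [  0.         359.66271828 236.78108614]
 [  0.           0.           1.        ]] -0.04390866527095386 [0.07706706 0.02291443 0.14266243] [[ 0.29201722 -0.95641017 -0.00235132]
 [-0.90871376 -0.27821928  0.31118054]
 [-0.29827041 -0.0887334  -0.95034791]]
```

move_arm:
  commands:
    - {"hand":-1,"linear":[0.1,0.2,0],"spin":0}
    - {"hand":-1,"linear":[0.2,0.4,0],"spin":-0.1}
    - {"hand":-1,"linear":[0.3,0.6,0],"spin":-0.2}
    - {"hand":-1,"linear":[0.4,0.8,0],"spin":-0.294}
    - {"hand":-1,"linear":[0.5,1,0],"spin":-0.294}
    - {"hand":-1,"linear":[0.5,1,0],"spin":-0.294}
    - {"hand":-1,"linear":[0.5,1,0],"spin":-0.294}
    - {"hand":-1,"linear":[0.5,1,0],"spin":-0.294}
  newtons: 40

```text
clock: 1.1
tcp_pos: [0.3246, -0.2744, 0.2311]
tcp_rot: [3.141, 0.0, 0.065]
ft_force: [-1.1, -0.5, 0.6]
grip_width: 0.002
finger_force: 0.0
```

move_arm:
  commands:
    - {"hand":-1,"linear":[0.1,0.1,0],"spin":0}
    - {"hand":-1,"linear":[0.2,0.3,0],"spin":0}
    - {"hand":-1,"linear":[0.3,0.427,0],"spin":0}
    - {"hand":-1,"linear":[0.5,0.427,0],"spin":0}
    - {"hand":-1,"linear":[0.7,0.427,0],"spin":0}
    - {"hand":-1,"linear":[0.7,0.427,0],"spin":0}
    - {"hand":-1,"linear":[0.7,0.427,0],"spin":0}
    - {"hand":-1,"linear":[0.7,0.427,0],"spin":0}

```text
clock: 2.1
tcp_pos: [0.5342, -0.1468, 0.2322]
tcp_rot: [3.141, -0.001, 0.063]
ft_force: [0.1, -0.2, -0.4]
grip_width: -0.005
finger_force: 0.0
```

```bash
python3 - <<'E'
from h import *
s=ctrl.sense();print(s['clock'],s['tcp_pos'],s['tcp_rot'],s['ft_force'],s['joint_positions'])
c=ctrl.get_calibration('wrist');np.savez('w1.npz',**c)
cv2.imwrite('pics/w1.png',ctrl.capture('wrist')[:,:,::-1])
P=[[.5616,-.0882,.073],[.5652,-.1479,.073],[.5698,-.206,.073],[.64,-.1446,.049],[.685,-.14,.074]]
print(proj(c,P).round(1))
E
```

```text
2.1 [ 0.53419436 -0.14677608  0.23222517] [ 3.14089832e+00 -1.16723098e-03  6.33857887e-02] [ 0.08749507 -0.21646155 -0.36451814] [-3.60595789e-01  4.51211286e-03  1.61808555e+00 -1.52883890e-04
  1.51764546e+00  1.14682317e+00]
[[252.  181.1]
 [323.  181.3]
 [392.2 180.3]
 [324.7  88.6]
 [323.1  21.7]]
```

View pics/w1.png

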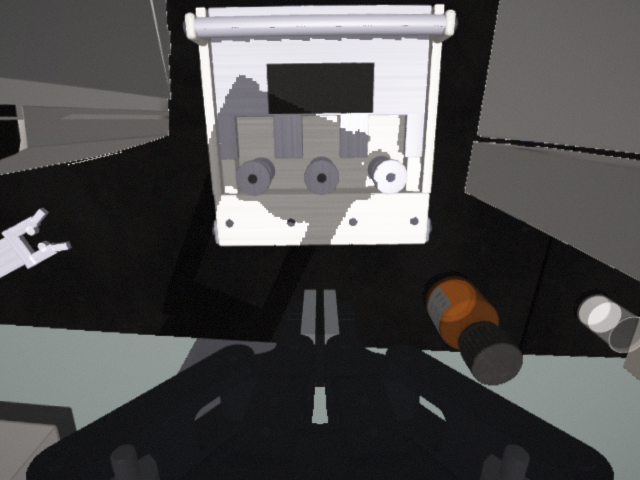

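The wrist view shows the stud centres at (253,179), (321.5,178), (390,177.5). The pad spans (267,64)-(374,113), and the bar centre runs from (195,26) to (447,23).

```bash
python3 - <<'E'
from h import *
c=dict(np.load('w1.npz'))
S=onplane(c,[[253,179],[321.5,178],[390,177.5]],.073);d=S[0]-S[2];print(S.round(4),np.arctan2(-d[0],d[1]),np.linalg.norm(d))
b=onplane(c,[[195,26],[447,23]],.074);d=b[0]-b[1];print(b.round(4),b.mean(0),np.arctan2(-d[0],d[1]))
p=onplane(c,[[267,64],[374,63],[374,113],[268,113]],.049);print(p.round(4),p.mean(0))
e=onplane(c,[[217,243],[427,244]],.05);d=e[0]-e[1];print(e.round(4),e.mean(0),np.arctan2(-d[0],d[1]))
print('equip',onplane(c,[[169,135],[478,136],[466,192]],0).round(3), onplane(c,[[478,136],[497,0],[169,135],[155,0]],.25).round(3))
E
```

```text
[[ 0.5634 -0.089   0.073 ]
 [ 0.5679 -0.1465  0.073 ]
 [ 0.572  -0.2039  0.073 ]] 0.07498133391338997 0.11519118969948992
[[ 0.6768 -0.044   0.074 ]
 [ 0.6909 -0.2328  0.074 ]] [ 0.68384873 -0.13839531  0.074     ] 0.07492326182650057
[[ 0.6563 -0.0953  0.049 ]
 [ 0.6628 -0.1841  0.049 ]
 [ 0.6231 -0.1883  0.049 ]
 [ 0.6173 -0.0971  0.049 ]] [ 0.63987522 -0.14122132  0.049     ]
[[ 0.4959 -0.0509  0.05  ]
 [ 0.5078 -0.2521  0.05  ]] [ 0.50185346 -0.1514667   0.05      ] 0.058912200099570385
equip [[ 0.591  0.01   0.   ]
 [ 0.61  -0.303  0.   ]
 [ 0.552 -0.302  0.   ]] [[ 0.613 -0.196  0.25 ]
 [ 0.654 -0.194  0.25 ]
 [ 0.607 -0.091  0.25 ]
 [ 0.647 -0.089  0.25 ]]
```

move_arm:
  commands:
    - {"hand":-1,"linear":[0.18,0.02,0],"spin":0.01}
    - {"hand":-1,"linear":[0.353,0.02,0],"spin":0.01}
    - {"hand":-1,"linear":[0.353,0.02,-0.2],"spin":0.01}
    - {"hand":-1,"linear":[0.353,0.02,-0.4],"spin":0.01}
    - {"hand":-1,"linear":[0.353,0.02,-0.5],"spin":0.01}
    - {"hand":-1,"linear":[0.353,0.02,-0.57],"spin":0.01}
    - {"hand":-1,"linear":[0.353,0.02,-0.59],"spin":0.01}
    - {"hand":-1,"linear":[0.353,0.02,-0.59],"spin":0.01}

```text
clock: 3.15
tcp_pos: [0.6416, -0.1402, 0.0558]
tcp_rot: [3.141, -0.002, 0.073]
ft_force: [-0.1, -0.7, -0.8]
grip_width: -0.002
finger_force: 0.0
```

move_arm:
  commands:
    - {"hand":-1,"linear":[0,0,-0.007],"spin":0}
    - {"hand":-1,"linear":[0,0,-0.013],"spin":0}
    - {"hand":-1,"linear":[0,0,-0.018],"spin":0}
    - {"hand":-1,"linear":[0,0,-0.022],"spin":0}
    - {"hand":-1,"linear":[0,0,-0.022],"spin":0}
    - {"hand":-1,"linear":[0,0,-0.022],"spin":0}
    - {"hand":-1,"linear":[0,0,-0.022],"spin":0}
    - {"hand":-1,"linear":[0,0,-0.022],"spin":0}

```text
clock: 4.15
tcp_pos: [0.6413, -0.14, 0.0496]
tcp_rot: [3.141, -0.001, 0.073]
ft_force: [-5.6, 1.7, 12.1]
grip_width: -0.004
finger_force: 5.8
```

move_arm:
  commands:
    - {"hand":-1,"linear":[-0.008,-0.0006,0.001],"spin":0}
    - {"hand":-1,"linear":[-0.018,-0.0013,0.001],"spin":0}
    - {"hand":-1,"linear":[-0.028,-0.002,0.001],"spin":0}
    - {"hand":-1,"linear":[-0.038,-0.0027,0.001],"spin":0}
    - {"hand":-1,"linear":[-0.048,-0.0035,0.001],"spin":0}
    - {"hand":-1,"linear":[-0.058,-0.0042,0.001],"spin":0}
    - {"hand":-1,"linear":[-0.068,-0.005,0.001],"spin":0}
    - {"hand":-1,"linear":[-0.068,-0.005,0.001],"spin":0}

```text
clock: 5.15
tcp_pos: [0.6219, -0.1417, 0.0497]
tcp_rot: [3.14, -0.003, 0.073]
ft_force: [1.8, 1.1, 6.4]
grip_width: 0.002
finger_force: 3.6
```

move_arm:
  commands:
    - {"hand":-1,"linear":[-0.006,-0.0004,0],"spin":0}
    - {"hand":-1,"linear":[-0.012,-0.0009,0],"spin":0}
    - {"hand":-1,"linear":[-0.018,-0.0013,0],"spin":0}
    - {"hand":-1,"linear":[-0.022,-0.0016,0],"spin":0}
    - {"hand":-1,"linear":[-0.026,-0.0019,0],"spin":0}
    - {"hand":-1,"linear":[-0.03,-0.002,0],"spin":0}
    - {"hand":-1,"linear":[-0.03,-0.002,0],"spin":0}
    - {"hand":-1,"linear":[-0.03,-0.002,0],"spin":0}

```text
clock: 6.15
tcp_pos: [0.6131, -0.1423, 0.0497]
tcp_rot: [3.14, -0.004, 0.073]
ft_force: [2.9, -0.2, 6.2]
grip_width: -0.001
finger_force: 3.3
```

```bash
python3 - <<'E'
from h import *
s=ctrl.sense();print(s['tcp_pos'],s['ft_force'])
c=ctrl.get_calibration('top')
im=ctrl.capture('top')[:,:,::-1];cv2.imwrite('pics/top1.png',im)
cv2.imwrite('pics/crop1.png',cv2.resize(im[165:305,190:430],None,fx=3.3,fy=3.3,interpolation=cv2.INTER_CUBIC))
cv2.imwrite('pics/w2.png',ctrl.capture('wrist')[:,:,::-1])
E
```

```text
[ 0.61307402 -0.14233755  0.0496553 ] [ 2.91907085 -0.17150006  6.18827515]
```

View pics/w2.png

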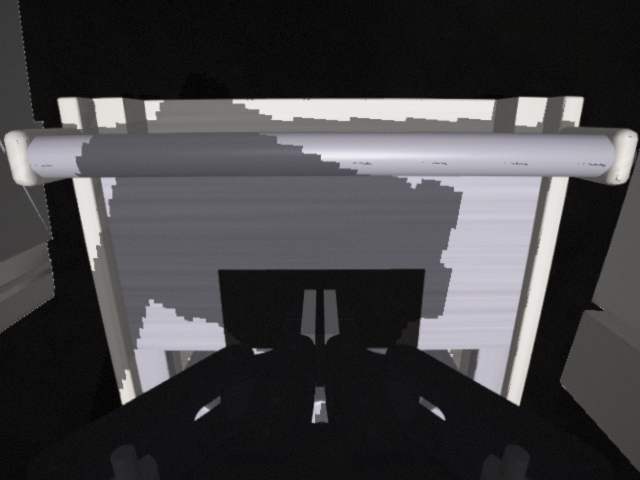

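The pad is under the fingers, with its rear edge running from (219,270) to (424,269). I'll keep dragging in small steps until the force rises.

move_arm:
  commands:
    - {"hand":-1,"linear":[-0.005,-0.0004,-0.001],"spin":0}
    - {"hand":-1,"linear":[-0.01,-0.0007,-0.001],"spin":0}
    - {"hand":-1,"linear":[-0.015,-0.001,-0.001],"spin":0}
    - {"hand":-1,"linear":[-0.02,-0.0014,-0.001],"spin":0}
    - {"hand":-1,"linear":[-0.02,-0.0014,-0.001],"spin":0}
    - {"hand":-1,"linear":[-0.02,-0.0014,-0.001],"spin":0}
    - {"hand":-1,"linear":[-0.02,-0.0014,-0.001],"spin":0}
    - {"hand":-1,"linear":[-0.02,-0.0014,-0.001],"spin":0}

```text
clock: 7.25
tcp_pos: [0.6077, -0.1428, 0.0497]
tcp_rot: [3.14, -0.005, 0.073]
ft_force: [5.0, 0.3, 6.5]
grip_width: -0.003
finger_force: 3.1
```

```bash
python3 - <<'E'
from h import *
s=ctrl.sense();print(s['tcp_pos'],s['ft_force'])
c=ctrl.get_calibration('wrist');im=ctrl.capture('wrist')[:,:,::-1];cv2.imwrite('pics/w3.png',im)
for n in('w2','w3'):
    a=cv2.imread(f'pics/{n}.png').sum(2)
    for x in(250,280,370,400):
        col=a[185:330,x].astype(int);i=185+np.argmax(col<100)
        print(n,x,i,a[i-2:i+2,x],onplane(c,[x,i-.5],.049)[0].round(4))
E
```

```text
[ 0.60774469 -0.14280196  0.04965655] [4.97489802 0.28072144 6.47394568]
w2 250 270 [287 192  96  59] [ 0.6241 -0.1116  0.049 ]
w2 280 270 [279 170  87  63] [ 0.625  -0.1245  0.049 ]
w2 370 270 [279 146  61  54] [ 0.6279 -0.1634  0.049 ]
w2 400 270 [225 110  61  45] [ 0.6288 -0.1764  0.049 ]
w3 250 267 [259 171  83  55] [ 0.6255 -0.1115  0.049 ]
w3 280 267 [261 187  92  46] [ 0.6264 -0.1245  0.049 ]
w3 370 267 [259 161  65  49] [ 0.6293 -0.1632  0.049 ]
w3 400 267 [254 124  48  45] [ 0.6302 -0.1762  0.049 ]
```

move_arm:
  commands:
    - {"hand":-1,"linear":[-0.005,-0.0004,-0.002],"spin":0}
    - {"hand":-1,"linear":[-0.01,-0.0007,-0.003],"spin":0}
    - {"hand":-1,"linear":[-0.015,-0.001,-0.003],"spin":0}
    - {"hand":-1,"linear":[-0.02,-0.0014,-0.003],"spin":0}
    - {"hand":-1,"linear":[-0.02,-0.0014,-0.003],"spin":0}
    - {"hand":-1,"linear":[-0.02,-0.0014,-0.003],"spin":0}
    - {"hand":-1,"linear":[-0.02,-0.0014,-0.003],"spin":0}
    - {"hand":-1,"linear":[-0.02,-0.0014,-0.003],"spin":0}

```text
clock: 8.3
tcp_pos: [0.6029, -0.1433, 0.0497]
tcp_rot: [3.139, -0.007, 0.073]
ft_force: [7.3, 1.3, 7.1]
grip_width: -0.001
finger_force: 4.0
```

```bash
python3 - <<'E'
from h import *
s=ctrl.sense();print(s['tcp_pos'],s['ft_force'])
c=ctrl.get_calibration('wrist');im=ctrl.capture('wrist')[:,:,::-1];cv2.imwrite('pics/w4.png',im)
a=im.astype(int).sum(2)
for x in(250,280,370,400):
        col=a[185:330,x];i=185+np.argmax(col<100)
        print(x,i,a[i-2:i+2,x],onplane(c,[x,i-.5],.049)[0].round(4))
E
```

```text
[ 0.60287653 -0.14330998  0.04969009] [7.31417011 1.25306455 7.10047805]
250 256 [261 209  99  43] [ 0.6257 -0.112   0.049 ]
280 257 [211 114  51  57] [ 0.6262 -0.1248  0.049 ]
370 256 [255 178  81  38] [ 0.6294 -0.1632  0.049 ]
400 256 [254 174  81  46] [ 0.6303 -0.176   0.049 ]
```

move_arm:
  commands:
    - {"hand":-1,"linear":[0,0,0.2],"spin":0}
    - {"hand":-1,"linear":[0,0,0.4],"spin":0}
    - {"hand":-1,"linear":[0,0,0.6],"spin":0}
    - {"hand":-1,"linear":[-0.2,0,0.6],"spin":0}
    - {"hand":-1,"linear":[-0.4,0,0.6],"spin":0}
    - {"hand":-1,"linear":[-0.6,0.1,0.6],"spin":0}
    - {"hand":-1,"linear":[-0.6,0.3,0.6],"spin":0}
    - {"hand":-1,"linear":[-0.6,0.5,0.6],"spin":0}

```text
clock: 9.35
tcp_pos: [0.4183, 0.008, 0.2267]
tcp_rot: [3.141, -0.001, 0.07]
ft_force: [1.3, 0.6, 0.7]
grip_width: 0.003
finger_force: 0.0
```

move_arm:
  commands:
    - {"hand":-1,"linear":[0,0.2,0],"spin":0.2}
    - {"hand":-1,"linear":[0,0.4,0],"spin":0.4}
    - {"hand":-1,"linear":[0,0.6,0],"spin":0.62}
    - {"hand":-1,"linear":[0,0.7,0],"spin":0.62}
    - {"hand":-1,"linear":[0,0.7,0],"spin":0.62}
    - {"hand":-1,"linear":[0,0.7,0],"spin":0.62}
    - {"hand":-1,"linear":[0,0.7,0],"spin":0.62}
    - {"hand":-1,"linear":[0,0.7,0],"spin":0.62}

```text
clock: 10.35
tcp_pos: [0.4197, 0.2163, 0.2269]
tcp_rot: [3.141, -0.0, 0.558]
ft_force: [-0.4, 0.0, -1.2]
grip_width: 0.002
finger_force: 0.0
```

```bash
python3 - <<'E'
from h import *
s=ctrl.sense();print(s['clock'],s['tcp_pos'],s['tcp_rot'],s['ft_force'])
c=ctrl.get_calibration('wrist');np.savez('w5.npz',**c)
cv2.imwrite('pics/w5.png',ctrl.capture('wrist')[:,:,::-1])
E
```

```text
10.35 [0.41967488 0.21630244 0.22687663] [ 3.14141670e+00 -1.98893117e-04  5.58048030e-01] [-0.40395107  0.00846469 -1.19092291]
```

View pics/w5.png

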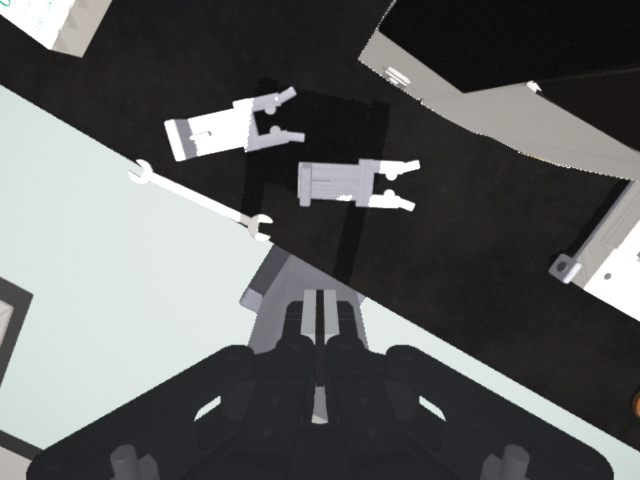

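The wrist view shows clip B with its tab top at about (305.5,184) and prong tips at (419,164) and (413,207). Clip A has its tab top at about (176,140) and prong tips at (296,90) and (304,137).

```bash
python3 - <<'E'
from h import *
c=dict(np.load('w5.npz'))
for t,a,b in (([305.5,184],[418,164],[412,208]),([176.5,140],[295,90],[303,137])):
    T=onplane(c,t,.043)[0];p=onplane(c,[a,b],.007);M=p.mean(0);d=M-T;y=np.arctan2(d[1],d[0])
    w=p[0]-p[1];print(T.round(4),M.round(4),np.hypot(*d[:2]).round(4),'yaw',y.round(3),'perp yaw',np.arctan2(-w[0],w[1])%np.pi-np.pi)
g=cv2.cvtColor(cv2.imread('pics/w5.png'),cv2.COLOR_BGR2GRAY)
n,l,st,ce=cv2.connectedComponentsWithStats((g>105).astype(np.uint8))
for i in range(1,n):
    if 1500<st[i,4]<9000:
        r=cv2.minAreaRect(np.argwhere(l==i)[:,::-1].astype(np.float32));q=onplane(c,cv2.boxPoints(r),.007);print(st[i],r,q.round(4).tolist())
E
```

```text
[0.4335 0.2397 0.043 ] [0.4846 0.142  0.007 ] 0.1103 yaw -1.089 perp yaw -1.0686817323408517
[0.4067 0.3573 0.043 ] [0.482 0.278 0.007] 0.1094 yaw -0.811 perp yaw -0.8514350318355612
[   0    0  112   57 4219] ((55.5, 28.0), (56.0, 111.0), 90.0) [[0.4258, 0.566, 0.007], [0.4779, 0.4736, 0.007], [0.4347, 0.4547, 0.007], [0.3796, 0.5498, 0.007]]
[ 164   87  141   75 4964] ((233.5463409423828, 127.38291931152344), (55.73473358154297, 135.00657653808594), 77.90524291992188) [[0.4121, 0.3911, 0.007], [0.5008, 0.2953, 0.007], [0.464, 0.26, 0.007], [0.3704, 0.3588, 0.007]]
[ 298  159  122   52 4194] ((358.1346130371094, 183.80728149414062), (121.01488494873047, 50.205528259277344), 1.2453643083572388) [[0.402, 0.2322, 0.007], [0.4463, 0.2575, 0.007], [0.5082, 0.1542, 0.007], [0.4662, 0.1243, 0.007]]
```

move_arm:
  commands:
    - {"hand":1,"linear":[0.046,0.078,-0.1],"spin":-0.079}
    - {"hand":1,"linear":[0.046,0.078,-0.2],"spin":-0.079}
    - {"hand":1,"linear":[0.046,0.078,-0.3],"spin":-0.079}
    - {"hand":1,"linear":[0.046,0.078,-0.42],"spin":-0.079}
    - {"hand":1,"linear":[0.046,0.078,-0.42],"spin":-0.079}
    - {"hand":1,"linear":[0.046,0.078,-0.42],"spin":-0.079}
    - {"hand":1,"linear":[0.046,0.078,-0.42],"spin":-0.079}
    - {"hand":1,"linear":[0.046,0.078,-0.42],"spin":-0.079}

```text
clock: 11.4
tcp_pos: [0.4342, 0.241, 0.1023]
tcp_rot: [3.141, -0.002, 0.498]
ft_force: [-0.5, -0.1, 0.0]
grip_width: 0.999
finger_force: 0.0
```

```bash
python3 - <<'E'
from h import *
s=ctrl.sense();print(s['clock'],s['tcp_pos'],s['tcp_rot'],s['ft_force'])
c=ctrl.get_calibration('wrist');np.savez('w6.npz',**c)
cv2.imwrite('pics/w6.png',ctrl.capture('wrist')[:,:,::-1])
print(proj(c,s['tcp_pos']),proj(c,[s['tcp_pos'][0],s['tcp_pos'][1],.043]))
E
```

```text
11.4 [0.43418907 0.24099388 0.10229408] [ 3.14135061e+00 -2.49378701e-03  4.97611703e-01] [-0.50576143 -0.14714804  0.00991884]
[[318.7909686  308.27429027]] [[318.99139504 259.4106954 ]]
```

View pics/w6.png

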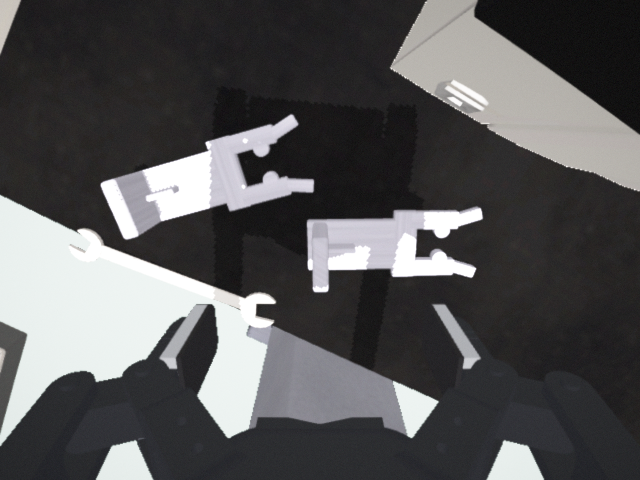

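The tab top is centred at about (321,258) and the tool predicts (319,259), so it is aligned. I'll descend with the hand half open and grip.

move_arm:
  commands:
    - {"hand":0,"linear":[0,0,0],"spin":0}
    - {"hand":0,"linear":[0,0,0],"spin":0}
    - {"hand":0,"linear":[0,0,-0.1],"spin":0}
    - {"hand":0,"linear":[0,0,-0.2],"spin":0}
    - {"hand":0,"linear":[0,0,-0.25],"spin":0}
    - {"hand":0,"linear":[0,0,-0.29],"spin":0}
    - {"hand":0,"linear":[0,0,-0.297],"spin":0}
    - {"hand":0,"linear":[0,0,-0.297],"spin":0}
  newtons: 60

```text
clock: 12.45
tcp_pos: [0.4338, 0.2408, 0.0123]
tcp_rot: [3.142, -0.001, 0.498]
ft_force: [0.2, -0.1, -0.6]
grip_width: 0.499
finger_force: 0.0
```

move_arm:
  commands:
    - {"hand":-1,"linear":[0,0,0],"spin":0}
    - {"hand":-1,"linear":[0,0,0],"spin":0}
    - {"hand":-1,"linear":[0,0,0],"spin":0}
    - {"hand":-1,"linear":[0,0,0],"spin":0}
    - {"hand":-1,"linear":[0,0,0],"spin":0}
    - {"hand":-1,"linear":[0,0,0],"spin":0}
    - {"hand":-1,"linear":[0,0,0],"spin":0}
    - {"hand":-1,"linear":[0,0,0],"spin":0}

```text
clock: 13.45
tcp_pos: [0.434, 0.241, 0.0125]
tcp_rot: [3.141, -0.002, 0.498]
ft_force: [-0.3, -0.2, 6.6]
grip_width: 0.107
finger_force: 59.4
```

move_arm:
  commands:
    - {"hand":-1,"linear":[0,0,0.1],"spin":0}
    - {"hand":-1,"linear":[0,0,0.25],"spin":0}
    - {"hand":-1,"linear":[0,0,0.39],"spin":0}
    - {"hand":-1,"linear":[0,-0.13,0.39],"spin":0.18}
    - {"hand":-1,"linear":[0,-0.26,0.39],"spin":0.36}
    - {"hand":-1,"linear":[0,-0.39,0.39],"spin":0.54}
    - {"hand":-1,"linear":[0,-0.52,0.39],"spin":0.73}
    - {"hand":-1,"linear":[0,-0.52,0.39],"spin":0.73}

```text
clock: 14.45
tcp_pos: [0.4329, 0.0826, 0.1283]
tcp_rot: [-3.141, 0.001, 1.069]
ft_force: [0.5, 0.6, -1.4]
grip_width: 0.106
finger_force: 58.7
```

move_arm:
  commands:
    - {"hand":-1,"linear":[0,-0.13,0],"spin":0.18}
    - {"hand":-1,"linear":[0,-0.26,0],"spin":0.36}
    - {"hand":-1,"linear":[0,-0.39,0],"spin":0.54}
    - {"hand":-1,"linear":[0,-0.52,0],"spin":0.73}
    - {"hand":-1,"linear":[-0.007,-0.612,0],"spin":0.73}
    - {"hand":-1,"linear":[-0.007,-0.612,0],"spin":0.73}
    - {"hand":-1,"linear":[-0.007,-0.612,0],"spin":0.73}
    - {"hand":-1,"linear":[-0.007,-0.612,0],"spin":0.73}

```text
clock: 15.45
tcp_pos: [0.4312, -0.0979, 0.1285]
tcp_rot: [-3.141, -0.0, 1.645]
ft_force: [0.0, -1.0, -0.3]
grip_width: 0.109
finger_force: 58.7
```

```bash
python3 - <<'E'
from h import *
s=ctrl.sense();print(s['clock'],s['tcp_pos'],s['tcp_rot'],s['ft_force'],s['joint_positions'],s['grip_width'])
c=ctrl.get_calibration('wrist');np.savez('w7.npz',**c)
cv2.imwrite('pics/w7.png',ctrl.capture('wrist')[:,:,::-1])
E
```

```text
15.45 [ 0.43118413 -0.09786509  0.12852103] [-3.14138057e+00 -4.56037446e-04  1.64508229e+00] [ 0.02955559 -0.95325829 -0.253332  ] [-3.39520984e-01 -2.36182080e-01  2.03220256e+00  3.40847498e-04
  1.34594974e+00 -4.13883057e-01] 0.10931119214504054
```

View pics/w7.png

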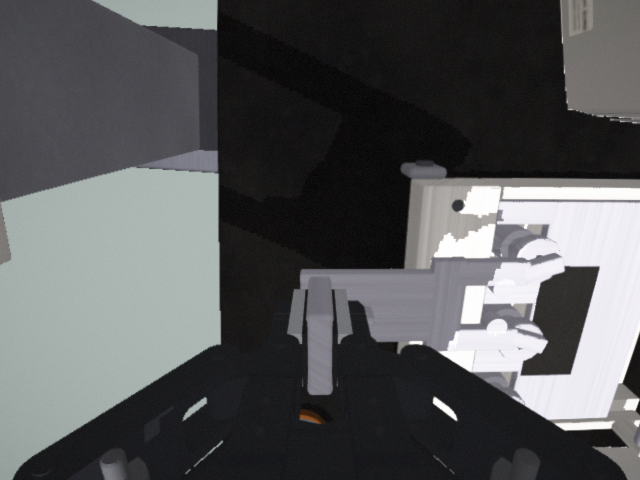

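The clip is held level. Its prong tips are at about (562,265) and (546,344), with the left stud head behind them at (530,248).

```bash
python3 - <<'E'
from h import *
c=dict(np.load('w7.npz'));T=np.array([.43118,-.09787])
u=np.array([np.cos(.0743),np.sin(.0743)]);v=np.array([-u[1],u[0]])
def tf(px,z):
    q=onplane(c,px,z)[:,:2]-T;return np.c_[q@u,q@v].round(4)
print('tips',tf([[562,266],[546,345]],.123))
print('upper body edge',tf([[303,270],[430,269],[434,258],[495,258]],.123),'lower',tf([[373,342],[430,342],[434,350],[490,350]],.123))
print('tab',tf([[307,278],[330,278],[308,392],[331,392]],.1585))
E
```

```text
tips [[ 0.1109  0.0174]
 [ 0.1123 -0.0248]]
upper body edge [[-0.0069  0.0157]
 [ 0.0501  0.0162]
 [ 0.0514  0.0215]
 [ 0.079   0.0214]] lower [[ 0.0263 -0.022 ]
 [ 0.054  -0.0222]
 [ 0.0564 -0.0268]
 [ 0.0843 -0.0271]]
tab [[-0.0038  0.0281]
 [ 0.0041  0.0281]
 [-0.004  -0.0203]
 [ 0.005  -0.0203]]
```

move_arm:
  commands:
    - {"hand":-1,"linear":[0,0.007,-0.05],"spin":0}
    - {"hand":-1,"linear":[0,0.007,-0.12],"spin":0}
    - {"hand":-1,"linear":[0,0.007,-0.17],"spin":0}
    - {"hand":-1,"linear":[0,0.007,-0.2],"spin":0}
    - {"hand":-1,"linear":[0,0.007,-0.21],"spin":0}
    - {"hand":-1,"linear":[0,0.007,-0.215],"spin":0}
    - {"hand":-1,"linear":[0,0.007,-0.217],"spin":0}
    - {"hand":-1,"linear":[0,0.007,-0.217],"spin":0}

```text
clock: 16.5
tcp_pos: [0.4314, -0.097, 0.064]
tcp_rot: [3.141, 0.0, 1.644]
ft_force: [-0.2, 0.2, -1.0]
grip_width: 0.106
finger_force: 58.7
```

move_arm:
  commands:
    - {"hand":-1,"linear":[0.01,0.0007,-0.001],"spin":0}
    - {"hand":-1,"linear":[0.025,0.0018,-0.002],"spin":0}
    - {"hand":-1,"linear":[0.04,0.003,-0.003],"spin":0}
    - {"hand":-1,"linear":[0.055,0.004,-0.003],"spin":0}
    - {"hand":-1,"linear":[0.07,0.005,-0.003],"spin":0}
    - {"hand":-1,"linear":[0.085,0.0062,-0.003],"spin":0}
    - {"hand":-1,"linear":[0.1,0.0073,-0.003],"spin":0}
    - {"hand":-1,"linear":[0.1,0.0073,-0.003],"spin":0}

```text
clock: 17.5
tcp_pos: [0.4614, -0.0947, 0.0627]
tcp_rot: [3.142, 0.0, 1.644]
ft_force: [-0.7, -0.2, -0.9]
grip_width: 0.107
finger_force: 58.7
```

move_arm:
  commands:
    - {"hand":-1,"linear":[0.01,0.004,-0.001],"spin":0}
    - {"hand":-1,"linear":[0.02,0.005,-0.002],"spin":0}
    - {"hand":-1,"linear":[0.03,0.0055,-0.002],"spin":0}
    - {"hand":-1,"linear":[0.036,0.006,-0.002],"spin":0}
    - {"hand":-1,"linear":[0.042,0.0065,-0.002],"spin":0}
    - {"hand":-1,"linear":[0.048,0.007,-0.002],"spin":0}
    - {"hand":-1,"linear":[0.054,0.0075,-0.002],"spin":0}
    - {"hand":-1,"linear":[0.054,0.0075,-0.002],"spin":0}

```text
clock: 18.5
tcp_pos: [0.4773, -0.0921, 0.0625]
tcp_rot: [-3.141, -0.001, 1.645]
ft_force: [-3.7, 2.5, 6.8]
grip_width: 0.105
finger_force: 60.0
```

move_arm:
  commands:
    - {"hand":-1,"linear":[0.005,0.0004,0],"spin":0}
    - {"hand":-1,"linear":[0.01,0.0007,0],"spin":0}
    - {"hand":-1,"linear":[0.015,0.001,0],"spin":0}
    - {"hand":-1,"linear":[0.02,0.0015,0],"spin":0}
    - {"hand":-1,"linear":[0.025,0.002,0],"spin":0}
    - {"hand":-1,"linear":[0.03,0.0022,0],"spin":0}
    - {"hand":-1,"linear":[0.033,0.0024,0],"spin":0}
    - {"hand":-1,"linear":[0.033,0.0024,0],"spin":0}

```text
clock: 19.5
tcp_pos: [0.4877, -0.0918, 0.0625]
tcp_rot: [3.141, 0.0, 1.644]
ft_force: [-0.9, 0.8, 4.8]
grip_width: 0.107
finger_force: 59.5
```

move_arm:
  commands:
    - {"hand":-1,"linear":[0.002,0.0001,0],"spin":0}
    - {"hand":-1,"linear":[0.004,0.0003,0],"spin":0}
    - {"hand":-1,"linear":[0.006,0.0004,0],"spin":0}
    - {"hand":-1,"linear":[0.008,0.0006,0],"spin":0}
    - {"hand":-1,"linear":[0.01,0.0007,0],"spin":0}
    - {"hand":-1,"linear":[0.01,0.0007,0],"spin":0}
    - {"hand":-1,"linear":[0.01,0.0007,0],"spin":0}
    - {"hand":-1,"linear":[0.01,0.0007,0],"spin":0}

```text
clock: 20.5
tcp_pos: [0.4882, -0.0918, 0.0625]
tcp_rot: [-3.137, -0.0, 1.644]
ft_force: [-17.3, -0.6, 19.1]
grip_width: 0.105
finger_force: 61.6
```

Stopped at the stud with 17 N, and the seat matches the stud's x, so the clip is seated. Releasing and going to clip A.

move_arm:
  commands:
    - {"hand":-1,"linear":[-0.008,-0.0005,0],"spin":0}
    - {"hand":-0.2,"linear":[-0.008,-0.0005,0.002],"spin":0}
    - {"hand":-0.2,"linear":[-0.008,-0.0005,0.002],"spin":0}
    - {"hand":-0.2,"linear":[-0.008,-0.0005,0.002],"spin":0}
    - {"hand":-0.2,"linear":[-0.008,-0.0005,0.1],"spin":0}
    - {"hand":-0.2,"linear":[-0.008,-0.0005,0.25],"spin":0}
    - {"hand":-0.2,"linear":[-0.008,-0.0005,0.4],"spin":0}
    - {"hand":-0.2,"linear":[-0.008,-0.0005,0.56],"spin":0}

```text
clock: 21.5
tcp_pos: [0.4875, -0.0916, 0.2311]
tcp_rot: [-3.141, -0.0, 1.644]
ft_force: [-0.5, 0.1, 0.4]
grip_width: 0.401
finger_force: 0.0
```

```bash
python3 - <<'E'
from h import *
s=ctrl.sense();print(s['clock'],s['tcp_pos'],s['tcp_rot'],s['grip_width'])
c=ctrl.get_calibration('wrist');np.savez('w8.npz',**c)
a=ctrl.capture('wrist')[:,:,::-1]
im=ctrl.capture('top')[:,:,::-1];cv2.imwrite('pics/top2.png',im)
b=cv2.resize(im[165:305,190:430],(640,373),interpolation=cv2.INTER_CUBIC)
o=np.zeros((600,780,3),np.uint8);o[:360,:480]=cv2.resize(a,(480,360));o[360:,:411]=cv2.resize(b,(411,240));cv2.imwrite('pics/m8.png',o);cv2.imwrite('pics/w8.png',a)
E
```

```text
21.5 [ 0.48745874 -0.09157186  0.23112107] [-3.14088862e+00 -1.66277562e-04  1.64429344e+00] 0.40125015055069846
```

View pics/m8.png

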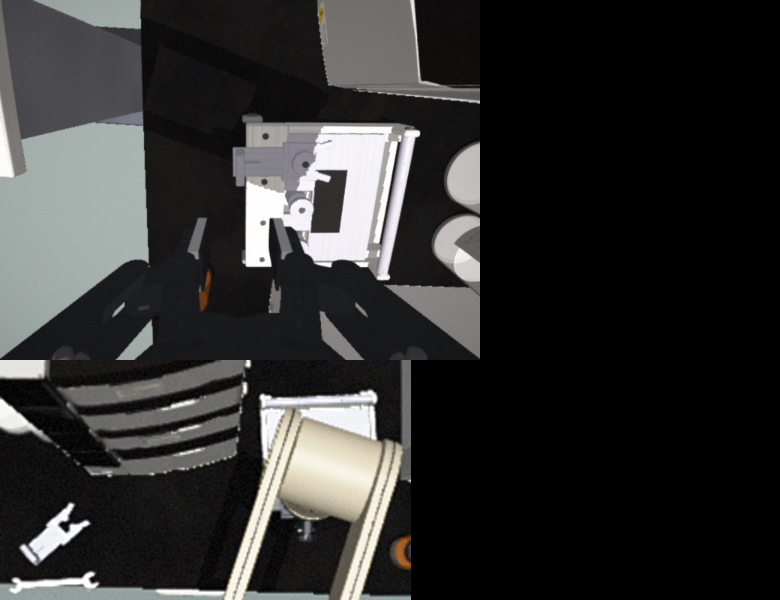

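Clip B sits round the left stud with its prongs past the head. Clip A still lies near its first place. Moving to it.

move_arm:
  commands:
    - {"hand":-0.2,"linear":[-0.1,0.1,0],"spin":0}
    - {"hand":-0.2,"linear":[-0.2,0.25,0],"spin":0}
    - {"hand":-0.2,"linear":[-0.27,0.4,0],"spin":-0.15}
    - {"hand":-0.2,"linear":[-0.27,0.55,0],"spin":-0.3}
    - {"hand":-0.2,"linear":[-0.27,0.7,0],"spin":-0.45}
    - {"hand":-0.2,"linear":[-0.27,0.85,0],"spin":-0.6}
    - {"hand":-0.2,"linear":[-0.27,0.97,0],"spin":-0.75}
    - {"hand":-0.2,"linear":[-0.27,0.97,0],"spin":-0.75}

```text
clock: 22.6
tcp_pos: [0.4062, 0.2013, 0.2292]
tcp_rot: [-3.141, 0.001, 1.058]
ft_force: [-0.0, -0.4, 0.1]
grip_width: 0.394
finger_force: 0.0
```

move_arm:
  commands:
    - {"hand":1,"linear":[0,0.15,0],"spin":-0.15}
    - {"hand":1,"linear":[0,0.3,0],"spin":-0.3}
    - {"hand":1,"linear":[0,0.45,0],"spin":-0.4}
    - {"hand":1,"linear":[0,0.526,-0.1],"spin":-0.4}
    - {"hand":1,"linear":[0,0.526,-0.25],"spin":-0.4}
    - {"hand":1,"linear":[0,0.526,-0.43],"spin":-0.4}
    - {"hand":1,"linear":[0,0.526,-0.43],"spin":-0.4}
    - {"hand":1,"linear":[0,0.526,-0.43],"spin":-0.4}

```text
clock: 23.6
tcp_pos: [0.4078, 0.3571, 0.1028]
tcp_rot: [3.141, -0.001, 0.741]
ft_force: [0.2, -0.6, 1.0]
grip_width: 0.999
finger_force: 0.0
```

```bash
python3 - <<'E'
from h import *
s=ctrl.sense();print(s['clock'],s['tcp_pos'],s['tcp_rot'],s['ft_force'])
c=ctrl.get_calibration('wrist');np.savez('w9.npz',**c)
cv2.imwrite('pics/w9.png',ctrl.capture('wrist')[:,:,::-1])
print(proj(c,[s['tcp_pos'][0],s['tcp_pos'][1],.043]))
E
```

```text
23.6 [0.40779661 0.3571239  0.10283133] [ 3.14128624e+00 -1.35901470e-03  7.41096687e-01] [ 0.2470974  -0.60779891  0.99087494]
[[318.80101227 258.89587283]]
```

View pics/w9.png

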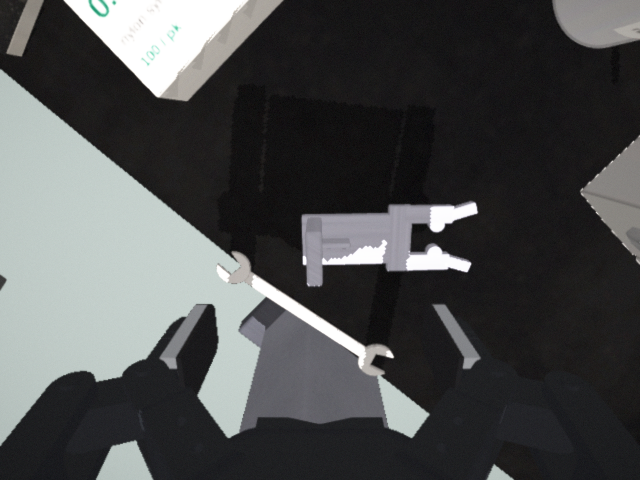

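The tab top is at about (314.5,252) against the predicted (319,259), so I correct by about (1, 4.5) mm.

move_arm:
  commands:
    - {"hand":0,"linear":[0.004,0.015,0],"spin":0}
    - {"hand":0,"linear":[0.004,0.015,0],"spin":0}
    - {"hand":0,"linear":[0.004,0.015,-0.1],"spin":0}
    - {"hand":0,"linear":[0.004,0.015,-0.2],"spin":0}
    - {"hand":0,"linear":[0.004,0.015,-0.25],"spin":0}
    - {"hand":0,"linear":[0.004,0.015,-0.29],"spin":0}
    - {"hand":0,"linear":[0.004,0.015,-0.3],"spin":0}
    - {"hand":0,"linear":[0.004,0.015,-0.3],"spin":0}

```text
clock: 24.65
tcp_pos: [0.4085, 0.362, 0.0117]
tcp_rot: [3.142, -0.001, 0.741]
ft_force: [-0.0, 0.4, 0.8]
grip_width: 0.503
finger_force: 0.0
```

move_arm:
  commands:
    - {"hand":-1,"linear":[0,0,0],"spin":0}
    - {"hand":-1,"linear":[0,0,0],"spin":0}
    - {"hand":-1,"linear":[0,0,0],"spin":0}
    - {"hand":-1,"linear":[0,0,0],"spin":0}
    - {"hand":-1,"linear":[0,0,0],"spin":0}
    - {"hand":-1,"linear":[0,0,0],"spin":0}
    - {"hand":-1,"linear":[0,0,0],"spin":0}
    - {"hand":-1,"linear":[0,0,0],"spin":0}

```text
clock: 25.65
tcp_pos: [0.4087, 0.3621, 0.0119]
tcp_rot: [3.141, -0.002, 0.741]
ft_force: [-0.5, 0.5, 6.5]
grip_width: 0.105
finger_force: 59.5
```

move_arm:
  commands:
    - {"hand":-1,"linear":[0,0,0.1],"spin":0}
    - {"hand":-1,"linear":[0,0,0.25],"spin":0}
    - {"hand":-1,"linear":[0,0,0.4],"spin":0}
    - {"hand":-1,"linear":[0,-0.13,0.4],"spin":0.1}
    - {"hand":-1,"linear":[0,-0.28,0.4],"spin":0.25}
    - {"hand":-1,"linear":[0,-0.43,0.4],"spin":0.4}
    - {"hand":-1,"linear":[0,-0.58,0.4],"spin":0.55}
    - {"hand":-1,"linear":[0,-0.72,0.4],"spin":0.7}

```text
clock: 26.65
tcp_pos: [0.4074, 0.1442, 0.1307]
tcp_rot: [-3.141, 0.0, 1.295]
ft_force: [-0.1, -0.6, -1.6]
grip_width: 0.106
finger_force: 58.6
```

move_arm:
  commands:
    - {"hand":-1,"linear":[0,-0.18,0.02],"spin":0.1}
    - {"hand":-1,"linear":[0,-0.36,0.02],"spin":0.2}
    - {"hand":-1,"linear":[0,-0.54,0.02],"spin":0.3}
    - {"hand":-1,"linear":[0,-0.7,0.02],"spin":0.4}
    - {"hand":-1,"linear":[0.02,-0.82,0.02],"spin":0.45}
    - {"hand":-1,"linear":[0.05,-0.92,0.02],"spin":0.45}
    - {"hand":-1,"linear":[0.08,-0.97,0.02],"spin":0.45}
    - {"hand":-1,"linear":[0.08,-0.97,0.02],"spin":0.45}

```text
clock: 27.65
tcp_pos: [0.4318, -0.1461, 0.1367]
tcp_rot: [-3.141, -0.0, 1.643]
ft_force: [-0.9, -1.0, -0.4]
grip_width: 0.108
finger_force: 58.7
```

move_arm:
  commands:
    - {"hand":-1,"linear":[0.015,-0.1,0],"spin":0}
    - {"hand":-1,"linear":[0.025,-0.2,0],"spin":0}
    - {"hand":-1,"linear":[0.025,-0.23,0],"spin":0}
    - {"hand":-1,"linear":[0.025,-0.23,0],"spin":0}
    - {"hand":-1,"linear":[0.025,-0.23,0],"spin":0}
    - {"hand":-1,"linear":[0.025,-0.23,0],"spin":0}
    - {"hand":-1,"linear":[0.025,-0.23,0],"spin":0}
    - {"hand":-1,"linear":[0.025,-0.23,0],"spin":0}

```text
clock: 28.65
tcp_pos: [0.4396, -0.2141, 0.1371]
tcp_rot: [3.142, -0.0, 1.645]
ft_force: [0.8, 0.1, -0.3]
grip_width: 0.106
finger_force: 58.7
```

```bash
python3 - <<'E'
from h import *
s=ctrl.sense();print(s['clock'],s['tcp_pos'],s['tcp_rot'],s['grip_width'],s['ft_force'])
c=ctrl.get_calibration('wrist');np.savez('w10.npz',**c,T=s['tcp_pos'])
cv2.imwrite('pics/w10.png',ctrl.capture('wrist')[:,:,::-1])
E
```

```text
28.65 [ 0.4395621  -0.21411432  0.13712452] [ 3.14154426e+00 -2.58452442e-05  1.64464592e+00] 0.10621658160275908 [ 0.79640135  0.11607956 -0.30674177]
```

View pics/w10.png

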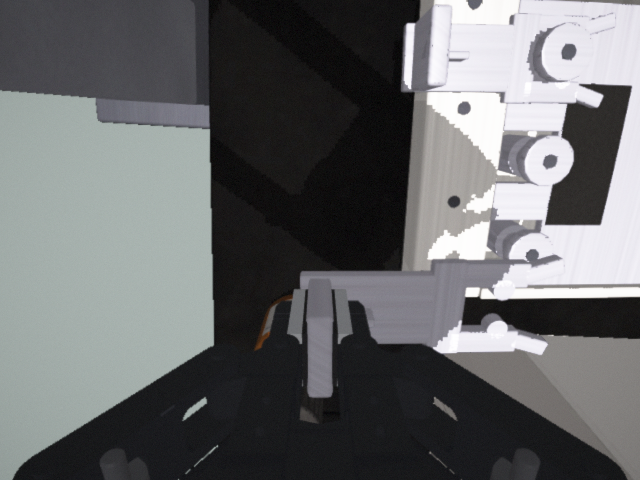

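Clip A is held the same way as B was, with its prong tips at (562,260) and (546,346). The right stud head is at about (533,254), and the left one at (568,51) with clip B round it.

```bash
python3 - <<'E'
from h import *
d=np.load('w10.npz');c={k:d[k] for k in d if k!='T'};T=d['T']
u=np.array([np.cos(.0735),np.sin(.0735)]);v=np.array([-u[1],u[0]])
def tf(px,z):
    q=onplane(c,px,z)[:,:2]-T[:2];return np.c_[q@u,q@v].round(4)
z=T[2]-.0119+.007
print('up',tf([[303,272],[430,270],[434,260],[495,260]],z),'low',tf([[373,343],[430,343],[434,352],[490,352]],z),'tips',tf([[561,260],[546,346]],z))
S=onplane(c,[[568,51],[551,160],[533,254]],.073);print(S.round(4),tf([[568,51],[551,160],[533,254]],.073))
print('B tab',tf([[440,47]],.093), 'tips',tf([[613,18],[600,100]],.057))
E
```

```text
up [[-0.0069  0.015 ]
 [ 0.0499  0.016 ]
 [ 0.0512  0.0208]
 [ 0.0788  0.0207]] low [[ 0.0262 -0.0221]
 [ 0.0538 -0.0223]
 [ 0.0563 -0.0275]
 [ 0.0842 -0.0279]] tips [[ 0.1094  0.0206]
 [ 0.112  -0.0249]]
[[ 0.5637 -0.0881  0.073 ]
 [ 0.569  -0.1456  0.073 ]
 [ 0.5732 -0.2034  0.073 ]] [[0.1331 0.1166]
 [0.1341 0.0589]
 [0.134  0.0009]]
B tab [[0.0575 0.1132]] tips [[0.1671 0.1377]
 [0.1685 0.0932]]
```

move_arm:
  commands:
    - {"hand":-1,"linear":[0,0.013,-0.06],"spin":0}
    - {"hand":-1,"linear":[0,0.013,-0.14],"spin":0}
    - {"hand":-1,"linear":[0,0.013,-0.19],"spin":0}
    - {"hand":-1,"linear":[0,0.013,-0.225],"spin":0}
    - {"hand":-1,"linear":[0,0.013,-0.235],"spin":0}
    - {"hand":-1,"linear":[0,0.013,-0.242],"spin":0}
    - {"hand":-1,"linear":[0,0.013,-0.245],"spin":0}
    - {"hand":-1,"linear":[0,0.013,-0.245],"spin":0}

```text
clock: 29.7
tcp_pos: [0.4398, -0.2107, 0.064]
tcp_rot: [3.141, 0.0, 1.644]
ft_force: [-0.2, -0.3, -1.8]
grip_width: 0.105
finger_force: 58.7
```

move_arm:
  commands:
    - {"hand":-1,"linear":[0.01,0.0007,-0.001],"spin":0}
    - {"hand":-1,"linear":[0.025,0.0018,-0.002],"spin":0}
    - {"hand":-1,"linear":[0.04,0.003,-0.003],"spin":0}
    - {"hand":-1,"linear":[0.055,0.004,-0.003],"spin":0}
    - {"hand":-1,"linear":[0.07,0.005,-0.003],"spin":0}
    - {"hand":-1,"linear":[0.085,0.0062,-0.003],"spin":0}
    - {"hand":-1,"linear":[0.1,0.0073,-0.003],"spin":0}
    - {"hand":-1,"linear":[0.1,0.0073,-0.003],"spin":0}

```text
clock: 30.7
tcp_pos: [0.4699, -0.2083, 0.0627]
tcp_rot: [3.141, 0.0, 1.645]
ft_force: [-0.4, 0.6, -2.1]
grip_width: 0.104
finger_force: 58.7
```

move_arm:
  commands:
    - {"hand":-1,"linear":[0.01,0.0007,-0.001],"spin":0}
    - {"hand":-1,"linear":[0.02,0.0015,-0.002],"spin":0}
    - {"hand":-1,"linear":[0.03,0.002,-0.002],"spin":0}
    - {"hand":-1,"linear":[0.036,0.0026,-0.002],"spin":0}
    - {"hand":-1,"linear":[0.042,0.003,-0.002],"spin":0}
    - {"hand":-1,"linear":[0.048,0.0035,-0.002],"spin":0}
    - {"hand":-1,"linear":[0.054,0.004,-0.002],"spin":0}
    - {"hand":-1,"linear":[0.054,0.004,-0.002],"spin":0}

```text
clock: 31.7
tcp_pos: [0.4856, -0.2068, 0.062]
tcp_rot: [-3.141, -0.0, 1.645]
ft_force: [-3.0, 2.1, 1.0]
grip_width: 0.107
finger_force: 59.0
```

move_arm:
  commands:
    - {"hand":-1,"linear":[0.006,0.0004,0],"spin":0}
    - {"hand":-1,"linear":[0.012,0.0009,0],"spin":0}
    - {"hand":-1,"linear":[0.018,0.0013,0],"spin":0}
    - {"hand":-1,"linear":[0.024,0.0018,0],"spin":0}
    - {"hand":-1,"linear":[0.03,0.0022,0],"spin":0}
    - {"hand":-1,"linear":[0.035,0.0026,0],"spin":0}
    - {"hand":-1,"linear":[0.039,0.0028,0],"spin":0}
    - {"hand":-1,"linear":[0.039,0.0028,0],"spin":0}

```text
clock: 32.7
tcp_pos: [0.4967, -0.2066, 0.062]
tcp_rot: [-3.14, 0.0, 1.644]
ft_force: [-4.0, -0.6, 2.0]
grip_width: 0.106
finger_force: 59.2
```

move_arm:
  commands:
    - {"hand":-1,"linear":[0.002,0.0001,0],"spin":0}
    - {"hand":-1,"linear":[0.004,0.0003,0],"spin":0}
    - {"hand":-1,"linear":[0.006,0.0004,0],"spin":0}
    - {"hand":-1,"linear":[0.008,0.0006,0],"spin":0}
    - {"hand":-1,"linear":[0.008,0.0006,0],"spin":0}
    - {"hand":-1,"linear":[0.008,0.0006,0],"spin":0}
    - {"hand":-1,"linear":[0.008,0.0006,0],"spin":0}
    - {"hand":-1,"linear":[0.008,0.0006,0],"spin":0}

```text
clock: 33.7
tcp_pos: [0.497, -0.2065, 0.062]
tcp_rot: [-3.136, -0.0, 1.644]
ft_force: [-18.3, -0.3, 11.5]
grip_width: 0.104
finger_force: 60.8
```

move_arm:
  commands:
    - {"hand":-1,"linear":[-0.008,-0.0005,0],"spin":0}
    - {"hand":-0.2,"linear":[-0.008,-0.0005,0.002],"spin":0}
    - {"hand":-0.2,"linear":[-0.008,-0.0005,0.002],"spin":0}
    - {"hand":-0.2,"linear":[-0.008,-0.0005,0.002],"spin":0}
    - {"hand":-0.2,"linear":[-0.008,-0.0005,0.1],"spin":0}
    - {"hand":-0.2,"linear":[-0.008,-0.0005,0.25],"spin":0}
    - {"hand":-0.2,"linear":[-0.008,-0.0005,0.4],"spin":0}
    - {"hand":-0.2,"linear":[-0.008,-0.0005,0.56],"spin":0}

```text
clock: 34.7
tcp_pos: [0.4973, -0.206, 0.2313]
tcp_rot: [-3.141, -0.0, 1.644]
ft_force: [1.2, -1.1, -1.3]
grip_width: 0.401
finger_force: 0.0
```

move_arm:
  commands:
    - {"hand":-0.3,"linear":[0.1,0.12,0],"spin":0}
    - {"hand":-0.3,"linear":[0.25,0.2,0],"spin":0}
    - {"hand":-0.3,"linear":[0.4,0.227,0],"spin":0}
    - {"hand":-0.3,"linear":[0.55,0.227,0],"spin":0}
    - {"hand":-0.3,"linear":[0.62,0.227,-0.1],"spin":0}
    - {"hand":-0.3,"linear":[0.62,0.227,-0.25],"spin":0}
    - {"hand":-0.3,"linear":[0.62,0.227,-0.36],"spin":0}
    - {"hand":-0.3,"linear":[0.62,0.227,-0.36],"spin":0}

```text
clock: 35.7
tcp_pos: [0.6808, -0.1372, 0.1176]
tcp_rot: [-3.134, -0.003, 1.644]
ft_force: [0.1, 0.6, 0.3]
grip_width: 0.351
finger_force: 0.0
```

```bash
python3 - <<'E'
from h import *
s=ctrl.sense();print(s['clock'],s['tcp_pos'],s['tcp_rot'],s['grip_width'],s['ft_force'])
c=ctrl.get_calibration('wrist');np.savez('w11.npz',**c,T=s['tcp_pos'])
cv2.imwrite('pics/w11.png',ctrl.capture('wrist')[:,:,::-1])
print(proj(c,[s['tcp_pos'][0],s['tcp_pos'][1],.074]))
E
```

```text
35.7 [ 0.68082849 -0.13723296  0.11759386] [-3.13443380e+00 -2.60960840e-03  1.64444924e+00] 0.3505407489060505 [0.14338679 0.5949303  0.31665208]
[[319.09556983 269.00443133]]
```

View pics/w11.png

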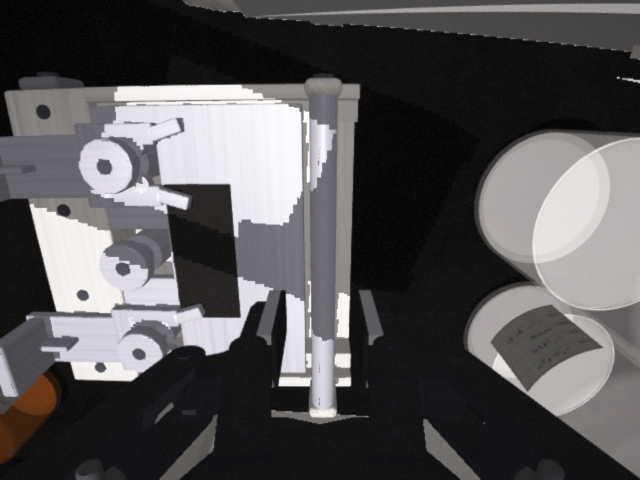

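The bar is at col 323 against the predicted 319, which is 2 mm off. Both clips are home round their studs. Descending to grip the bar.

move_arm:
  commands:
    - {"hand":-0.3,"linear":[0.007,0,-0.05],"spin":0}
    - {"hand":-0.3,"linear":[0.007,0,-0.1],"spin":0}
    - {"hand":-0.3,"linear":[0.007,0,-0.15],"spin":0}
    - {"hand":-0.3,"linear":[0.007,0,-0.185],"spin":0}
    - {"hand":-0.3,"linear":[0.007,0,-0.199],"spin":0}
    - {"hand":-0.3,"linear":[0.007,0,-0.199],"spin":0}
    - {"hand":-0.3,"linear":[0.007,0,-0.199],"spin":0}
    - {"hand":-0.3,"linear":[0.007,0,-0.199],"spin":0}

```text
clock: 36.75
tcp_pos: [0.686, -0.1382, 0.0632]
tcp_rot: [3.14, 0.0, 1.644]
ft_force: [0.3, 0.2, -0.4]
grip_width: 0.35
finger_force: 0.0
```

move_arm:
  commands:
    - {"hand":-1,"linear":[0,0,0],"spin":0}
    - {"hand":-1,"linear":[0,0,0],"spin":0}
    - {"hand":-1,"linear":[0,0,0],"spin":0}
    - {"hand":-1,"linear":[0,0,0],"spin":0}
    - {"hand":-1,"linear":[0,0,0],"spin":0}
    - {"hand":-1,"linear":[0,0,0],"spin":0}
    - {"hand":-1,"linear":[0,0,0],"spin":0}
    - {"hand":-1,"linear":[0,0,0],"spin":0}

```text
clock: 37.75
tcp_pos: [0.6825, -0.1385, 0.0625]
tcp_rot: [-3.135, -0.001, 1.644]
ft_force: [-16.8, -0.5, 11.8]
grip_width: 0.141
finger_force: 58.6
```

move_arm:
  commands:
    - {"hand":-0.3,"linear":[0,0,0],"spin":0}
    - {"hand":-0.3,"linear":[0,0,0],"spin":0}
    - {"hand":-0.3,"linear":[-0.011,0,-0.01],"spin":0}
    - {"hand":-0.3,"linear":[-0.011,0,-0.02],"spin":0}
    - {"hand":-1,"linear":[-0.011,0,-0.021],"spin":0}
    - {"hand":-1,"linear":[-0.011,0,-0.021],"spin":0}
    - {"hand":-1,"linear":[-0.011,0,-0.021],"spin":0}
    - {"hand":-1,"linear":[-0.011,0,-0.021],"spin":0}

```text
clock: 38.75
tcp_pos: [0.6823, -0.1379, 0.0559]
tcp_rot: [3.142, -0.0, 1.644]
ft_force: [3.9, 1.0, -5.1]
grip_width: 0.139
finger_force: 58.4
```

move_arm:
  commands:
    - {"hand":-1,"linear":[0,0,0],"spin":0}
    - {"hand":-1,"linear":[0,0,0],"spin":0}
    - {"hand":-1,"linear":[0,0,0],"spin":0}
    - {"hand":-1,"linear":[0,0,0],"spin":0}
    - {"hand":-1,"linear":[0,0,0],"spin":0}
    - {"hand":-1,"linear":[0,0,0],"spin":0}
    - {"hand":-1,"linear":[0,0,0],"spin":0}
    - {"hand":-1,"linear":[0,0,0],"spin":0}

```text
clock: 39.75
tcp_pos: [0.6822, -0.138, 0.056]
tcp_rot: [-3.142, -0.0, 1.644]
ft_force: [3.4, 2.5, -3.7]
grip_width: 0.14
finger_force: 58.4
```

move_arm:
  commands:
    - {"hand":-1,"linear":[-0.0042,-0.0003,0.0127],"spin":0}
    - {"hand":-1,"linear":[-0.0084,-0.0006,0.0253],"spin":0}
    - {"hand":-1,"linear":[-0.0131,-0.001,0.0378],"spin":0}
    - {"hand":-1,"linear":[-0.0178,-0.0013,0.0502],"spin":0}
    - {"hand":-1,"linear":[-0.0231,-0.0017,0.0624],"spin":0}
    - {"hand":-1,"linear":[-0.0284,-0.0021,0.0746],"spin":0}
    - {"hand":-1,"linear":[-0.0342,-0.0025,0.0866],"spin":0}
    - {"hand":-1,"linear":[-0.04,-0.0029,0.0986],"spin":0}

```text
clock: 40.75
tcp_pos: [0.6704, -0.1389, 0.0862]
tcp_rot: [3.141, -0.0, 1.644]
ft_force: [5.0, 2.9, -5.8]
grip_width: 0.138
finger_force: 58.4
```

move_arm:
  commands:
    - {"hand":-1,"linear":[-0.0063,-0.0005,0.0117],"spin":0}
    - {"hand":-1,"linear":[-0.0126,-0.001,0.0234],"spin":0}
    - {"hand":-1,"linear":[-0.0194,-0.0015,0.0348],"spin":0}
    - {"hand":-1,"linear":[-0.0263,-0.002,0.0462],"spin":0}
    - {"hand":-1,"linear":[-0.0336,-0.0025,0.0573],"spin":0}
    - {"hand":-1,"linear":[-0.0409,-0.0031,0.0685],"spin":0}
    - {"hand":-1,"linear":[-0.0486,-0.0036,0.0793],"spin":0}
    - {"hand":-1,"linear":[-0.0564,-0.0042,0.0901],"spin":0}

```text
clock: 41.75
tcp_pos: [0.6539, -0.1401, 0.1137]
tcp_rot: [3.14, 0.0, 1.644]
ft_force: [5.0, 4.1, -2.8]
grip_width: 0.141
finger_force: 58.4
```

move_arm:
  commands:
    - {"hand":-1,"linear":[0,0,0],"spin":0}
    - {"hand":-1,"linear":[0,0,0],"spin":0}
    - {"hand":-1,"linear":[0,0,0],"spin":0}
    - {"hand":-1,"linear":[0,0,0],"spin":0}
    - {"hand":-1,"linear":[0,0,0],"spin":0}
    - {"hand":-1,"linear":[0,0,0],"spin":0}
    - {"hand":-1,"linear":[0,0,0],"spin":0}
    - {"hand":-1,"linear":[0,0,0],"spin":0}

```text
clock: 42.75
tcp_pos: [0.654, -0.1401, 0.1137]
tcp_rot: [3.14, 0.0, 1.644]
ft_force: [4.4, 3.1, -1.3]
grip_width: 0.141
finger_force: 59.0
```

```bash
python3 - <<'E'
from h import *
s=ctrl.sense();print(s['clock'],s['tcp_pos'])
cv2.imwrite('pics/w12.png',ctrl.capture('wrist')[:,:,::-1])
E
```

```text
42.75 [ 0.65399166 -0.14011146  0.11371139]
```

View pics/w12.png

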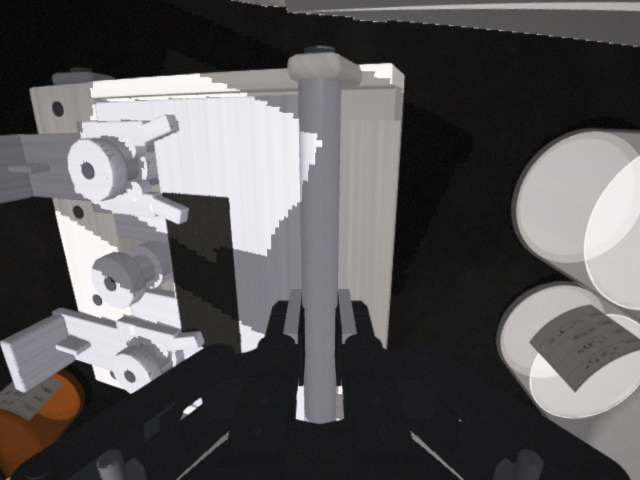

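move_arm:
  commands:
    - {"hand":-1,"linear":[0,0,0],"spin":0}
    - {"hand":-1,"linear":[0,0,0],"spin":0}
    - {"hand":-1,"linear":[0,0,0],"spin":0}
    - {"hand":-1,"linear":[0,0,0],"spin":0}
    - {"hand":-1,"linear":[0,0,0],"spin":0}
    - {"hand":-1,"linear":[0,0,0],"spin":0}
    - {"hand":-1,"linear":[0,0,0],"spin":0}
    - {"hand":-1,"linear":[0,0,0],"spin":0}

```text
clock: 43.8
tcp_pos: [0.654, -0.1401, 0.1137]
tcp_rot: [3.14, 0.0, 1.644]
ft_force: [4.9, 3.2, -1.7]
grip_width: 0.138
finger_force: 59.0
```

The tray is tipped, with the cover and both clips (studs at (88,170) and (130,376)) still home. Lowering.

move_arm:
  commands:
    - {"hand":-1,"linear":[0.0078,0.0006,-0.0108],"spin":0}
    - {"hand":-1,"linear":[0.0155,0.0011,-0.0216],"spin":0}
    - {"hand":-1,"linear":[0.0228,0.0017,-0.0328],"spin":0}
    - {"hand":-1,"linear":[0.0301,0.0022,-0.0439],"spin":0}
    - {"hand":-1,"linear":[0.037,0.0027,-0.0553],"spin":0}
    - {"hand":-1,"linear":[0.0438,0.0032,-0.0667],"spin":0}
    - {"hand":-1,"linear":[0.0501,0.0037,-0.0784],"spin":0}
    - {"hand":-1,"linear":[0.0564,0.0042,-0.0901],"spin":0}

```text
clock: 44.8
tcp_pos: [0.6705, -0.1389, 0.0862]
tcp_rot: [3.141, 0.0, 1.644]
ft_force: [2.8, 4.3, 0.2]
grip_width: 0.143
finger_force: 60.5
```

move_arm:
  commands:
    - {"hand":-1,"linear":[0.0058,0.0004,-0.012],"spin":0}
    - {"hand":-1,"linear":[0.0116,0.0008,-0.024],"spin":0}
    - {"hand":-1,"linear":[0.0169,0.0012,-0.0362],"spin":0}
    - {"hand":-1,"linear":[0.0222,0.0016,-0.0484],"spin":0}
    - {"hand":-1,"linear":[0.0269,0.0019,-0.0608],"spin":0}
    - {"hand":-1,"linear":[0.0316,0.0023,-0.0733],"spin":0}
    - {"hand":-1,"linear":[0.0358,0.0026,-0.086],"spin":0}
    - {"hand":-1,"linear":[0.04,0.0029,-0.0986],"spin":0}

```text
clock: 45.8
tcp_pos: [0.6824, -0.1381, 0.0562]
tcp_rot: [3.141, 0.0, 1.644]
ft_force: [-6.2, 4.9, 33.0]
grip_width: 0.138
finger_force: 66.4
```

move_arm:
  commands:
    - {"hand":-1,"linear":[0,0,0],"spin":0}
    - {"hand":-1,"linear":[0,0,0],"spin":0}
    - {"hand":-1,"linear":[0,0,0],"spin":0}
    - {"hand":-0.3,"linear":[0,0,0],"spin":0}
    - {"hand":-0.3,"linear":[0,0,0],"spin":0}
    - {"hand":-0.3,"linear":[0,0,0],"spin":0}
    - {"hand":-0.3,"linear":[0,0,0.05],"spin":0}
    - {"hand":-0.3,"linear":[0,0,0.1],"spin":0}

```text
clock: 46.8
tcp_pos: [0.6825, -0.1383, 0.0875]
tcp_rot: [3.141, 0.0, 1.644]
ft_force: [0.9, 0.8, -0.1]
grip_width: 0.348
finger_force: 0.0
```

move_arm:
  commands:
    - {"hand":-0.3,"linear":[0,0,0.1],"spin":0}
    - {"hand":-0.3,"linear":[0,0,0.25],"spin":0}
    - {"hand":-0.3,"linear":[0,0,0.4],"spin":0}
    - {"hand":-0.3,"linear":[-0.15,0,0.4],"spin":0}
    - {"hand":-0.3,"linear":[-0.3,0,0.4],"spin":0}
    - {"hand":-0.3,"linear":[-0.45,-0.1,0.4],"spin":0}
    - {"hand":-0.3,"linear":[-0.6,-0.2,0.4],"spin":0}
    - {"hand":-0.3,"linear":[-0.6,-0.2,0.4],"spin":0}

```text
clock: 47.8
tcp_pos: [0.5002, -0.2, 0.2078]
tcp_rot: [3.14, 0.002, 1.641]
ft_force: [0.3, -0.1, -0.1]
grip_width: 0.352
finger_force: 0.0
```

```bash
python3 - <<'E'
from h import *
s=ctrl.sense();print(s['clock'],s['tcp_pos'],s['tcp_rot'],s['ft_force'])
c=ctrl.get_calibration('wrist');np.savez('w13.npz',**c)
cv2.imwrite('pics/w13.png',ctrl.capture('wrist')[:,:,::-1])
cv2.imwrite('pics/top3.png',ctrl.capture('top')[:,:,::-1])
E
```

```text
47.8 [ 0.5002139  -0.1999971   0.20775784] [3.14048695e+00 1.64412211e-03 1.64109441e+00] [ 0.29834841 -0.14422505 -0.06982138]
```

View pics/w13.png

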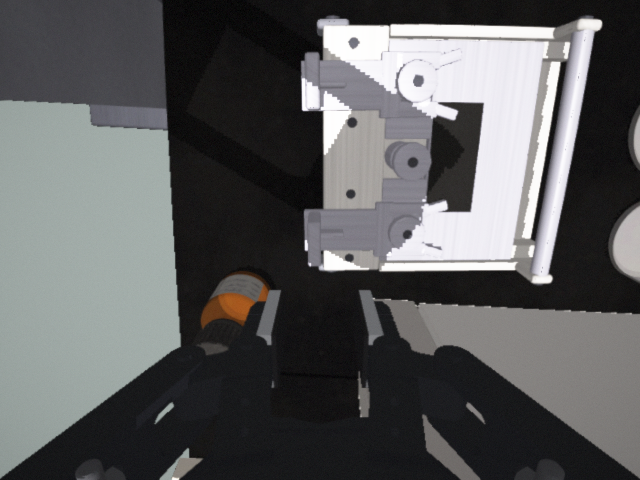

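The tray is level, with both clips round their studs at (418,80) and (408,234). Quick check of the cover and seats before handing in.

```bash
python3 - <<'E'
from h import *
c=dict(np.load('w13.npz'));u=np.array([np.cos(.0735),np.sin(.0735)])
f=lambda p,z:(onplane(c,p,z)[:,:2]@u).round(4)
print('pad rear',f([[484,103],[471,212]],.049),'ref',np.array([[.6257,-.112],[.6303,-.176]])@u)
print('studs',f([[418,80],[413,161],[408,234]],.073),'tabs',f([[311,81],[313,238]],.093))
im=cv2.imread('pics/top3.png');a=cv2.imread('pics/top0.png')
for p in((158,254),(430,276),(485,280)):
    x,y=p;print(cv2.absdiff(im[y-25:y+25,x-20:x+20],a[y-25:y+25,x-20:x+20]).mean())
E
```

```text
pad rear [0.6164 0.6167] ref [0.61578608 0.61567389]
studs [0.5559 0.5563 0.5567] tabs [0.4795 0.4799]
2.4461666666666666
50.7145
3.844
```

```bash
python3 -c "
from rig import ctrl
print(ctrl.hand_in())"
```

```text
the job is handed in; nothing more can be done
None
```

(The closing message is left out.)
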